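Take the mended spice box out of the vise and put it back in its rack

ROBOT

A 7-joint arm with a two-finger parallel gripper is mounted at the origin on the work surface. World frame = base frame: x ahead of the robot, y to its left, z up, the work surface at z = 0. Lengths are in m, angles in rad, forces in N, time in s.
With the tool pointing down it reaches from about 0.4 to 0.85 m from the base axis. Payload 10.4 kg.
Tool frame: the origin (TCP) lies midway between the tips of the shut fingers; the grasp point (between the pads) lies 19 mm behind it (manip.tcp_to_grasp is the distance from the TCP to the grasp point, in m); z points along the fingers, y is the line along which they close (so a half turn about z gives the same grasp; the last joint's range is limited). The gripper opens to 85 mm and grips with 20 to 120 N. Pads are 22 mm wide; open, the fingers measure 114 mm over their backs; the gripper's body (76 mm by 85 mm) begins 54 mm behind the grasp point. The pads swing forward as they close: fully open they stand 13 mm farther back than shut.
Start: joints at [-1.17, 0.332, -0.065, 1.46, 0.022, 1.35, -0.088], TCP at [0.257, 0.57, 0.231] pointing down, gripper open.
Joint ranges: [-2.6, 2.6], [-0.5, 2.12], [-1.47, 1.34], [0.16, 2.42], [-1.27, 4.41], [0.06, 2.06], [-2.6, 2.6]. Speed limits (rad/s): [2.22, 2.22, 2.79, 2.79, 3.14, 3.14, 3.14].

INTERFACE

Orientations are given as a unit quaternion [x, y, z, w].
In Python, from workcell import manip gives the robot as it stands.
- The arm moves only by the shell command python3 -m jog 'ROWS' [FORCE]. ROWS is a JSON object of lists of equal length, an entry for each row: "offset": the shift along the world's x, y, z in m, a list of three; "yaw": the turn about the world's z in degrees; "jaw": the closure, from 0 (fully open) to 1 (shut). A call has 1 to 20 rows; each row shifts and turns the commanded pose from where the row before left it; what a row does not reach is not made up. A row lasts 1/12 s, in which the tool goes at most 41.7 mm and 7.16 degrees, less where a joint would pass 70% of its speed; a pose out of reach is approached as far as the arm can. A call is refused whole if a number of a shift passes 0.0417 or a number of a turn 7.16, either way. A call with a gripper value outside its range is refused whole. The fingers move at their own pace and stop on an object; FORCE is the grip in N (left out, the last holds). Time passes only in rows, so rows that do not move let the fingers close. It gives the time, the measured TCP pose, the force, the opening and the grip force at its end, in the units of the state.
- manip.get_obs(): the state, without advancing time (a new reading comes with each control period).
- manip.camera(name): name is "side" or "top" or "wrist"; returns a dict with "frame" (480x640x3 uint8, red, green, blue), "camera_matrix" (3x3 intrinsics, pixels), "distortion" ([k1, k2, p1, p2, k3] as OpenCV has them; the pictures are not rectified), "eye" and "attitude" of the camera in the world; the wrist camera has in their place "hand_eye" (4x4, takes a point from camera to tool coordinates, whose origin is the TCP and whose axes are the flange's). Camera axes: x right, y up, looking along -z (the intrinsics and any distortion apply to the point x, -y, -z); pixel columns grow to the right and rows downward; lengths in m; the calibration is good to about 2 mm. A picture is of the moment at which its call begins: read the wrist's pose just before it. There is no depth.
- manip.hand_in(): hands the job in; it is judged then, once.
Trained networks look in a picture, given as the dict that the camera call returned (one of the last four; its "shot" number tells which), for a name from the list of things; names that differ only in an ending like _2 or _b are one class to them, and where a whole thing is asked for, a point or a joint stands for the part that bears it (a point fixed in the world has none). Each returns a list of dicts, best first, with "score" (0 to 1); they miss things now and then, are a little off and sometimes report something else, mostly with a low value. They report only what shows in the picture. A call takes as long as a camera call. They do not tell look-alikes from the thing itself.
- manip.masks_of(picture, name): "region" (480x640 bool, what is visible of it).
- manip.tip_of(picture, name): "at" ([x, y, z] in m, in world coordinates, good to about 4 mm: a listed point, or the origin of a listed thing).
The state is a dict: "clock": time; "joint_pos": joint angles; "joint_velocities": joint speeds; "tau": joint torques, N m; "position": TCP position; "ee_rot": TCP orientation; "ft_force": force on the tool from outside, world axes, zero at the start; "torque": the same for the moment, N m; "grip_width": opening from 0.0 (shut) to 1.0 (fully open); "grasp_force": force on a finger pad.
Only numpy, scipy, OpenCV 4.12 (cv2) and the standard library are available. Lean on these libraries where they do the work, as an engineer would, in place of code of your own. Each camera call takes 0.05 s, during which the arm holds its last target. There are 200 camera calls.

TASK

The glue on the mended spice box in the small vise has set: slide the vise's jaw well open and lift the box out by its ends. Stand it upright on the bare worktop, let go, and take it again by its front and back, so that you can lower it gently, front towards the robot's side like its neighbours, into the empty middle bay of the rack; do not let go before it sits on the rack's floor. Leave the two boxes in the rack in their bays, and do not knock over or shove aside the glue, mill, mug or bowl.

Things in the scene. Friction and masses are not known exactly. Their poses are not given: they have to be found in the camera images.
- vise: small grey vise, fixed. Origin on the worktop under the middle of the clamped box; x points from moving to fixed jaw (away from the robot), z up. Base x -152 to +48 mm, 100 wide, 22 high; feet to y +-75 mm, 13 high. The box stands on a bed 30 mm up. Jaws 84 wide, tops 89 mm up, closed faces at x = +-23 mm: they cover the box's front and back; its ends (+-y) are free.
- jaw (a joint): opening of the vise's moving jaw, m: 0 closed on the box, 0.05 at its end stop. It slides along the vise's -x (towards the robot) against about 5 N of friction, no spring, and stays where left. Its lip reaches 3 mm over the box's top front edge, so the box cannot rise until the jaw is open.
- jaw_handle (a point): grip point on the moving jaw's handle, 80 mm over the worktop: an upright steel fin 14 mm thick (vise's x), 40 mm wide (y), its top 15 mm above this point, free 35 mm down from it. 43 mm clear between fin and jaw. Closed, it lies 88 mm to -x of the vise's origin; it moves with the jaw. Axes as the vise's.
- box: the mended wooden spice box with closed lid, 44 deep (its x) by 60 wide (its y) by 50 high (z), about 0.2 kg; a pull bar 7 x 32 mm stands 5 mm proud on the lid, across it near the front edge. Origin: centre of the underside; front is -x. It starts in the vise, front towards the moving jaw, with the vise's axes.
- box_pull (a point): top of the box's pull bar, 55 mm above its underside, 11 mm to the front of its centre.
- rack: wooden rack, fixed, 60 deep (x), 212 wide (y); three bays at y = -69, 0, +69 mm, each 65 wide, 52 deep inside. Origin on the worktop under the middle bay's centre; front is -x (to the robot), z up. Floor 14 mm up; 4 mm dividers rise 24 mm above the floor, front lip 8 mm, back rail 10 mm. The worktop is bare for 150 mm before its front.
- bay (a point): centre of the floor of the empty middle bay, 14 mm above the worktop; axes as the rack's.
- box_left: unmended neighbour in the rack's +y bay, same make and front direction: wooden spice box with closed lid, 44 deep (its x) by 60 wide (its y) by 50 high (z), about 0.2 kg; a pull bar 7 x 32 mm stands 5 mm proud on the lid, across it near the front edge. Origin: centre of the underside; front is -x.
- box_right: unmended neighbour in the rack's -y bay, same make and front direction: wooden spice box with closed lid, 44 deep (its x) by 60 wide (its y) by 50 high (z), about 0.2 kg; a pull bar 7 x 32 mm stands 5 mm proud on the lid, across it near the front edge. Origin: centre of the underside; front is -x.
- glue: white glue bottle, 38 mm across, 110 high, standing some 115 mm behind the vise. Origin: centre of its underside.
- mill: wooden pepper mill, 48 mm across, 128 high, standing some 150 mm behind the rack. Origin: centre of its underside.
- mug: white mug, 80 mm across with a handle, 90 high, well to the right of the work. Origin: centre of its underside.
- bowl: small blue bowl, 90 mm across, 40 high, beyond the gap between vise and rack. Origin: centre of its underside.
Mind the look-alikes: they are no part of the job. What is shaped like the box but turquoise is not meant. Leave any grey look-alike of the box_left alone.

How it is judged:
By the outcome, as a careful person would: the job done as asked, in the order asked, and still so for the second after the job is handed in, with the robot touching nothing.
It also fails if it takes over 72 s, if anything falls off the work surface, if the arm or the gripper's body presses on something with over 40 N, if the wrist force passes 120 N, or if a joint passes its speed limit or range.

## Working session

There is one attempt and no reset: what is moved stays moved. The work goes in short steps, Python scripts to look and compute and a shell command to move; the robot and the scene stay as the last step left them, time stands still between calls to the robot, and variables do not carry over. Pictures are saved under pics/ and viewed, at most 14 in all, crops included, and the job is handed in when it is done.

```bash
mkdir -p pics
cat > h.py <<'E'
import numpy as np,cv2
from workcell import manip
def save(p,n): cv2.imwrite('pics/'+n,cv2.cvtColor(p['frame'],cv2.COLOR_RGB2BGR))
E
python3 - <<'E'
from h import *
o=manip.get_obs(); print({k:np.round(v,3) for k,v in o.items()})
for c in ['top','side']:
    p=manip.camera(c); save(p,c+'0.png'); print(c,p.get('eye'),np.round(p['attitude'],3))
    for n in ['vise','jaw_handle','box','box_pull','rack','bay','box_left','box_right','glue','mill','mug','bowl']:
        print(n,[(round(d['score'],2),np.round(d['at'],4).tolist()) for d in manip.tip_of(p,n)[:4]])
E
```

```text
{'clock': np.float64(0.0), 'joint_pos': array([-1.17 ,  0.333, -0.065,  1.461,  0.022,  1.35 , -0.088]), 'joint_velocities': array([-0.002,  0.001,  0.   , -0.   ,  0.001,  0.   ,  0.001]), 'tau': array([ 0.0000e+00, -6.2545e+01,  4.9000e-02, -3.9162e+01,  1.6000e-02,
        1.0000e-02,  0.0000e+00]), 'position': array([0.257, 0.569, 0.231]), 'ee_rot': array([ 0.21 ,  0.978, -0.001, -0.   ]), 'ft_force': array([ 0.293,  0.154, -0.015]), 'torque': array([0.037, 0.015, 0.003]), 'grasp_force': np.float64(0.0), 'grip_width': np.float64(0.997)}
top [ 0.43358496 -0.05551632  1.28665823] [ 0.044 -0.046 -0.703  0.708]
vise [(0.74, [0.5944, -0.2593, -0.0023]), (0.59, [0.5133, -0.2392, 0.0794])]
jaw_handle [(0.8, [0.5091, -0.2396, 0.0799])]
box [(0.62, [0.5571, -0.3869, -0.0029]), (0.6, [0.5664, -0.0842, 0.0024])]
box_pull [(0.94, [0.5671, -0.3765, 0.0527]), (0.63, [0.5727, -0.0766, 0.0534]), (0.61, [0.5862, -0.2552, 0.0868])]
rack [(0.56, [0.5942, 0.2625, -0.0017])]
bay [(0.88, [0.5896, 0.258, 0.0097])]
box_left [(0.93, [0.3846, 0.3864, 0.0004]), (0.73, [0.5944, 0.4488, -0.0046]), (0.71, [0.
[... 441 characters left out ...]
)]
jaw_handle [(0.65, [0.5103, -0.2415, 0.0792])]
box [(0.72, [0.7363, 0.2219, -0.0023]), (0.69, [0.5657, -0.082, -0.0009]), (0.67, [0.6015, -0.2573, 0.0351]), (0.61, [0.5559, -0.3872, 0.0016])]
box_pull [(0.83, [0.59, -0.2534, 0.089]), (0.57, [0.5707, -0.378, 0.0577]), (0.38, [0.5895, 0.2585, 0.0016])]
rack [(0.78, [0.585, 0.2594, 0.0015])]
bay []
box_left [(0.7, [0.6071, 0.3265, 0.0151]), (0.7, [0.5931, 0.4534, -0.002]), (0.56, [0.3844, 0.387, 0.0052])]
box_right [(0.73, [0.572, 0.1879, 0.0122])]
glue [(0.86, [0.7104, -0.2727, 0.0019])]
mill [(0.58, [0.5887, 0.2571, 0.0006]), (0.57, [0.7332, 0.2221, -0.0034])]
mug [(0.72, [0.4373, -0.5318, 0.0027])]
bowl [(0.78, [0.6876, -0.0013, 0.0034])]
```

View pics/top0.png

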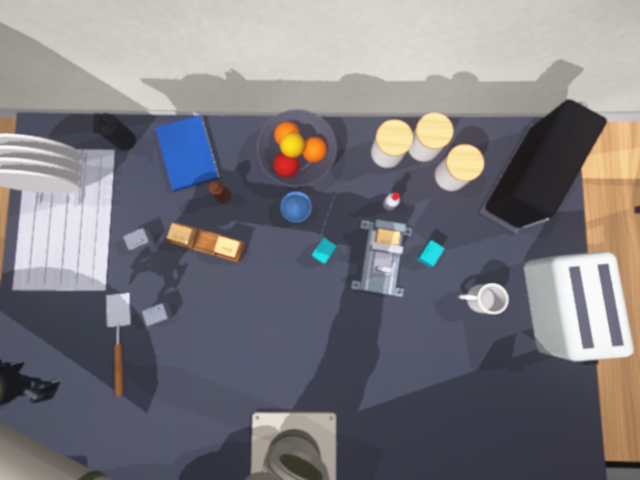

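View pics/side0.png

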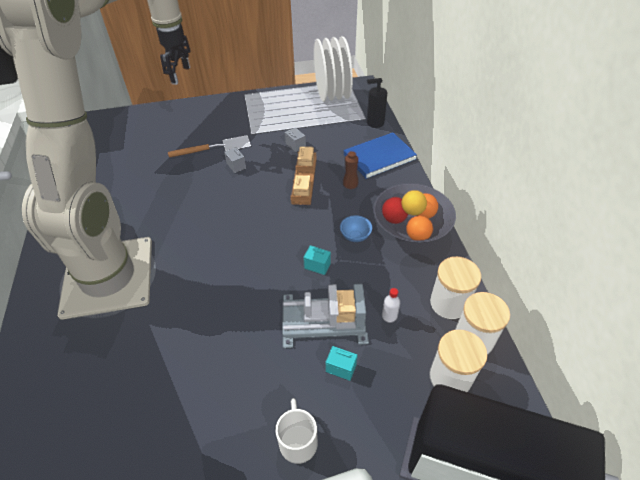

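Top view: the vise is at (385,255) with turquoise decoys on both sides at (324,250) and (431,253), and the rack at (205,240) with its middle bay empty. The side view agrees. The vise and rack are both at about -12 to -13° yaw. I'll move over the handle now.

```bash
python3 -m jog '{"offset":[[0.0125,-0.039,0],[0.0125,-0.039,0],[0.0125,-0.039,0],[0.0125,-0.039,0],[0.0125,-0.039,0],[0.0125,-0.039,0],[0.0125,-0.039,0],[0.0125,-0.039,0],[0.0125,-0.039,0],[0.0125,-0.039,0],[0.0125,-0.039,0],[0.0125,-0.039,0],[0.0125,-0.039,0],[0.0125,-0.039,0],[0.0125,-0.039,0],[0.0125,-0.039,0],[0.0125,-0.039,0],[0.0125,-0.039,0],[0,0,0],[0,0,0]],"yaw":[-3.9,-3.9,-3.9,-3.9,-3.9,-3.9,-3.9,-3.9,-3.9,-3.9,-3.9,-3.9,-3.9,-3.9,-3.9,-3.9,-3.9,-3.9,-3.9,-3.9],"jaw":[0,0,0,0,0,0,0,0,0,0,0,0,0,0,0,0,0,0,0,0]}'
cat >> h.py <<'E'
from scipy.spatial.transform import Rotation as R
def see(names,cams=('wrist',)):
    o=manip.get_obs(); y=R.from_quat(o['ee_rot']).as_matrix()[:,1]
    print('tcp',np.round(o['position'],4),'closing deg',round(np.degrees(np.arctan2(y[1],y[0])),2),'t',round(float(o['clock']),2),'f',np.round(o['ft_force'],1),'w',round(float(o['grip_width']),3),'g',o['grasp_force'])
    for c in cams:
        p=manip.camera(c)
        for n in names: print(c,n,[(round(d['score'],2),np.round(d['at'],4).tolist()) for d in manip.tip_of(p,n)[:4]])
    return p
E
python3 - <<'E'
from h import *
p=see(['vise','jaw_handle','box','box_pull']); save(p,'w1.png'); print(np.round(p['hand_eye'],3))
E
```

```text
clock: 2.97
position: [0.482, -0.1351, 0.2314]
ee_rot: [0.781, 0.624, -0.0, 0.0]
ft_force: [-0.4, 0.1, -0.5]
grip_width: 1.0
grasp_force: 0.0
tcp [ 0.482  -0.1351  0.2314] closing deg -12.75 t 2.97 f [-0.4  0.1 -0.5] w 1.0 g 0.0
wrist vise [(0.96, [0.5966, -0.251, -0.0001])]
wrist jaw_handle [(0.79, [0.5142, -0.2421, 0.076])]
wrist box [(0.91, [0.5591, -0.3832, -0.0008]), (0.73, [0.5994, -0.2527, 0.0337])]
wrist box_pull [(0.96, [0.571, -0.0683, 0.0535]), (0.89, [0.5905, -0.2551, 0.0871]), (0.85, [0.5663, -0.3784, 0.0559])]
[[-0.001  0.947  0.322  0.083]
 [ 1.     0.     0.001 -0.001]
 [ 0.001  0.322 -0.947 -0.143]
 [ 0.     0.     0.     1.   ]]
```

```bash
cat >> h.py <<'E'
def proj(p,pts,o=None):
    if 'hand_eye' in p:
        T=np.eye(4); T[:3,:3]=R.from_quat(o['ee_rot']).as_matrix(); T[:3,3]=o['position']; T=T@p['hand_eye']
    else:
        T=np.eye(4); a=np.array(p['attitude']); T[:3,:3]=R.from_quat(a).as_matrix() if a.size==4 else a; T[:3,3]=p['eye']
    T=T@np.diag([1,-1,-1,1.]); I=np.linalg.inv(T)
    return cv2.projectPoints(np.array(pts,float).reshape(-1,3),cv2.Rodrigues(I[:3,:3])[0],I[:3,3],p['camera_matrix'],np.array(p['distortion'],float))[0].reshape(-1,2)
def rects(p,img,o,xy,yaw,boxes):
    c,s=np.cos(np.radians(yaw)),np.sin(np.radians(yaw))
    for x0,x1,y0,y1,z in boxes:
        q=[[xy[0]+c*x-s*y,xy[1]+s*x+c*y,z] for x,y in [(x0,y0),(x1,y0),(x1,y1),(x0,y1)]]
        cv2.polylines(img,[np.round(proj(p,q,o)*16).astype(int)],True,(255,0,255),1,shift=4)
VISE=[(-.152,.048,-.05,.05,.022),(-.095,-.081,-.02,.02,.095),(-.022,.022,-.03,.03,.08),(-.0145,-.0075,-.016,.016,.085)]
E
python3 - <<'E'
from h import *
o=manip.get_obs(); p=manip.camera('wrist')
img=cv2.cvtColor(p['frame'],cv2.COLOR_RGB2BGR)
rects(p,img,o,(.5965,-.2565),-12.3,VISE); cv2.imwrite('pics/w1.png',img)
E
```

```text
(no output)
```

View pics/w1.png

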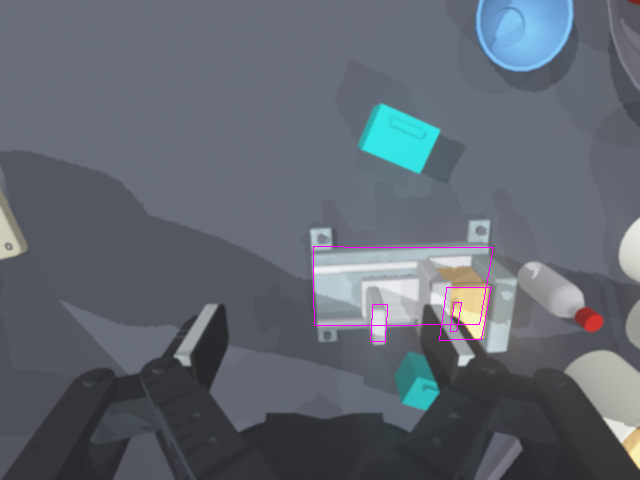

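Run:
```python
from h import *
i=cv2.imread('pics/w1.png')[210:370,295:535]
cv2.imwrite('pics/w1z.png',cv2.resize(i,None,fx=3.3,fy=3.3,interpolation=cv2.INTER_CUBIC))
```

```text
(no output)
```

View pics/w1z.png

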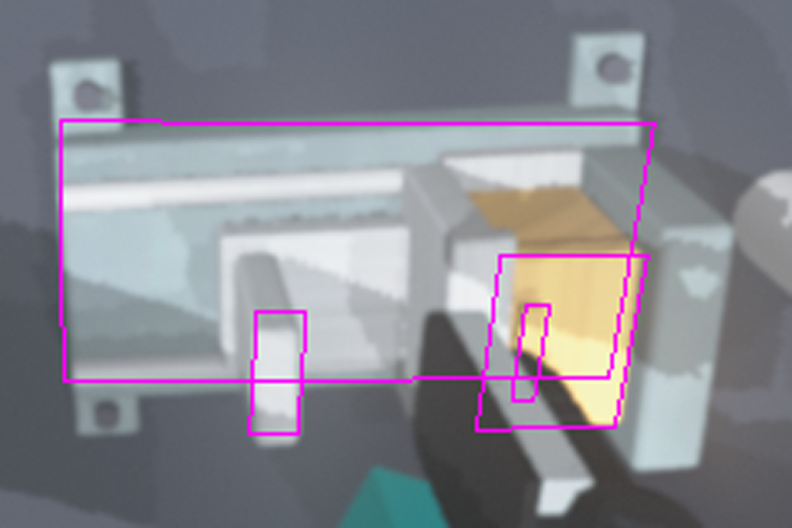

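The overlay fits. The vise yaw is nearer -10.5°, with the handle at about (0.510, -0.2395). I'll approach with the fingers partly closed.

```bash
python3 -m jog '{"offset":[[0.007,-0.0261,0],[0.007,-0.0261,0],[0.007,-0.0261,0],[0.007,-0.0261,0],[0,0,-0.03],[0,0,-0.03],[0,0,-0.03],[0,0,0],[0,0,0],[0,0,0]],"yaw":[1.1,1.1,0,0,0,0,0,0,0,0],"jaw":[0.42,0.42,0.42,0.42,0.42,0.42,0.42,0.42,0.42,0.42]}' 20
python3 - <<'E'
from h import *
o=manip.get_obs(); p=see([])
img=cv2.cvtColor(p['frame'],cv2.COLOR_RGB2BGR)
rects(p,img,o,(.5965,-.2555),-10.5,VISE); cv2.imwrite('pics/w2.png',img)
E
```

```text
clock: 4.1
position: [0.5108, -0.2368, 0.1431]
ee_rot: [0.766, 0.643, 0.001, 0.001]
ft_force: [0.5, -0.5, 0.5]
grip_width: 0.58
grasp_force: 0.0
tcp [ 0.5108 -0.2368  0.1431] closing deg -10.03 t 4.1 f [ 0.5 -0.5  0.5] w 0.58 g 0.0
```

View pics/w2.png

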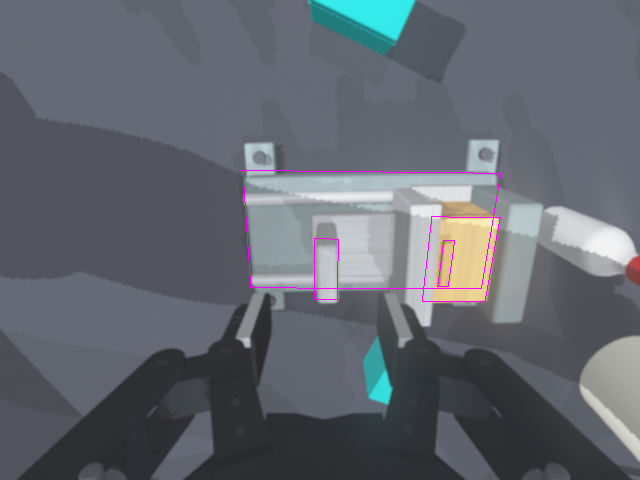

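The overlay now matches the vise, and the fin at (326,270) sits midway between the fingers. I'll descend and grip it.

```bash
python3 -m jog '{"offset":[[0,-0.0025,-0.021],[0,0,-0.021],[0,0,-0.021],[0,0,-0.02],[0,0,0],[0,0,0],[0,0,0],[0,0,0],[0,0,0],[0,0,0],[0,0,0],[0,0,0],[0,0,0]],"yaw":[0,0,0,0,0,0,0,0,0,0,0,0,0],"jaw":[0.42,0.42,0.42,0.42,0.42,1,1,1,1,1,1,1,1]}' 40
```

```text
clock: 5.23
position: [0.5114, -0.2397, 0.0605]
ee_rot: [0.766, 0.643, 0.001, 0.001]
ft_force: [-0.8, -0.8, 6.6]
grip_width: 0.157
grasp_force: 40.1
```

```bash
python3 -m jog '{"offset":[[-0.0046,0.0008,0],[-0.0046,0.0008,0],[-0.0046,0.0008,0],[-0.0046,0.0008,0],[-0.0046,0.0008,0],[-0.0046,0.0008,0],[-0.0046,0.0008,0],[-0.0046,0.0008,0],[-0.0046,0.0008,0],[-0.0046,0.0008,0],[-0.001,0,0],[0,0,0],[0,0,0]],"yaw":[0,0,0,0,0,0,0,0,0,0,0,0,0],"jaw":[1,1,1,1,1,1,1,1,1,1,1,1,1]}'
```

```text
clock: 6.32
position: [0.4647, -0.2323, 0.0605]
ee_rot: [0.766, 0.642, 0.001, 0.002]
ft_force: [0.7, -2.5, 9.4]
grip_width: 0.158
grasp_force: 41.7
```

```bash
python3 -m jog '{"offset":[[0,0,0],[0,0,0],[0,0,0],[0,0,0.02],[0,0,0.03],[0,0,0.03],[0,0,0.03],[0,0,0]],"yaw":[0,0,0,0,0,0,0,0],"jaw":[0.42,0.42,0.42,0.42,0.42,0.42,0.3,0]}'
python3 -m jog '{"offset":[[0.011,-0.0019,0],[0.011,-0.0019,0],[0.011,-0.0019,0],[0.011,-0.0019,0],[0.011,-0.0019,0],[0.011,-0.0019,0],[0.011,-0.0019,0],[0.011,-0.0019,0],[0.011,-0.0019,0],[0.011,-0.0019,0],[0.011,-0.0019,0],[0.011,-0.0019,0],[0,0,0],[0,0,0],[0,0,0],[0,0,0]],"yaw":[6.45,6.45,6.45,6.45,6.45,6.45,6.45,6.45,6.45,6.45,6.45,6.45,6.45,6.45,0,0],"jaw":[0,0,0,0,0,0,0,0,0,0,0,0,0,0,0,0]}'
python3 - <<'E'
from h import *
o=manip.get_obs(); p=see(['box_pull','box','jaw_handle'],('wrist','top'))
o=manip.get_obs(); p=manip.camera('wrist')
img=cv2.cvtColor(p['frame'],cv2.COLOR_RGB2BGR)
rects(p,img,o,(.5965,-.2555),-10,VISE); cv2.imwrite('pics/w3.png',img)
E
```

```text
clock: 6.98
position: [0.4652, -0.2324, 0.1735]
ee_rot: [0.767, 0.642, 0.002, 0.003]
ft_force: [1.8, -0.3, 0.0]
grip_width: 0.822
grasp_force: 0.0
clock: 8.32
position: [0.5948, -0.2539, 0.168]
ee_rot: [0.087, 0.996, 0.0, -0.0]
ft_force: [-0.5, -0.7, 0.3]
grip_width: 1.0
grasp_force: 0.0
tcp [ 0.5948 -0.2539  0.168 ] closing deg 80.01 t 8.32 f [-0.5 -0.7  0.3] w 1.0 g 0.0
wrist box_pull [(0.7, [0.569, -0.0671, 0.056]), (0.68, [0.5652, -0.3774, 0.0576]), (0.57, [0.5905, -0.2524, 0.0822])]
wrist box [(0.88, [0.5989, -0.2523, 0.0306]), (0.71, [0.5598, -0.081, 0.0024]), (0.67, [0.5603, -0.3823, -0.0005])]
wrist jaw_handle [(0.7, [0.4651, -0.2322, 0.0771])]
top box_pull [(0.74, [0.432, -0.5349, -0.0034]), (0.53, [0.5726, -0.0779, 0.0534]), (0.49, [0.5872, -0.2549, 0.0866]), (0.49, [0.5654, -0.3744, 0.0543])]
top box [(0.92, [0.5672, -0.0816, 0.0054]), (0.39, [0.5594, -0.3861, 0.0001]), (0.3, [0.4328, -0.5329, -0.0046])]
top jaw_handle []
```

View pics/w3.png

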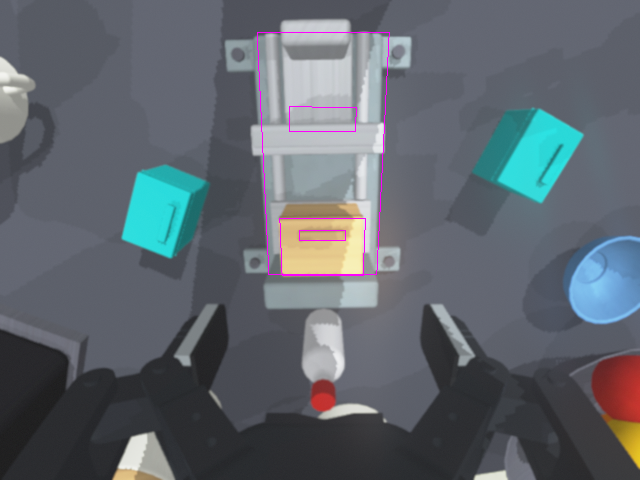

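The jaw is fully open, the box at (322,245) matches the overlay, and the decoys are clear of the fingers. I'll descend and grip the box by its ends.

```bash
python3 -m jog '{"offset":[[0.002,-0.001,-0.028],[0,0,-0.03],[0,0,-0.03],[0,0,-0.025],[0,0,-0.015],[0,0,0],[0,0,0],[0,0,0],[0,0,0],[0,0,0],[0,0,0],[0,0,0],[0,0,0]],"yaw":[0,0,0,0,0,0,0,0,0,0,0,0,0],"jaw":[0,0,0,0,0,0,0,1,1,1,1,1,1]}' 30
```

```text
clock: 9.85
position: [0.598, -0.2556, 0.0422]
ee_rot: [0.085, 0.996, -0.0, 0.001]
ft_force: [-1.1, -0.3, 6.8]
grip_width: 0.697
grasp_force: 34.4
```

```bash
python3 -m jog '{"offset":[[0,0,0.006],[0,0,0.012],[0,0,0.02],[0,0,0.025],[0,0,0.03],[0,0,0.03],[0,0,0],[0,0,0]],"yaw":[0,0,0,0,0,0,0,0],"jaw":[1,1,1,1,1,1,1,1]}'
```

```text
clock: 10.52
position: [0.5979, -0.2554, 0.1661]
ee_rot: [0.085, 0.996, -0.0, 0.002]
ft_force: [0.2, 0.4, -3.3]
grip_width: 0.698
grasp_force: 33.5
```

```bash
python3 -m jog '{"offset":[[-0.003,0.01,0],[-0.006,0.02,0],[-0.009,0.0316,0],[-0.009,0.0316,0],[-0.009,0.0316,0],[-0.009,0.0316,0],[-0.009,0.0316,0],[-0.009,0.0316,0],[-0.009,0.0316,0],[-0.009,0.0316,0],[-0.009,0.0316,0],[-0.009,0.0316,0],[-0.009,0.0316,0],[-0.009,0.0316,0],[-0.009,0.0316,0],[-0.009,0.0316,0],[-0.006,0.02,0],[-0.003,0.01,0],[0,0,0],[0,0,0]],"yaw":[0,0,0,0,0,0,-1,-1,-1,0,0,0,0,0,0,0,0,0,0,0],"jaw":[1,1,1,1,1,1,1,1,1,1,1,1,1,1,1,1,1,1,1,1]}'
python3 - <<'E'
from h import *
o=manip.get_obs(); p=see(['box','bay','box_left','box_right'])
save(p,'w4.png')
E
```

```text
clock: 12.18
position: [0.4525, 0.2466, 0.1625]
ee_rot: [0.111, 0.994, -0.001, -0.0]
ft_force: [1.3, -0.5, -3.0]
grip_width: 0.697
grasp_force: 33.4
tcp [0.4525 0.2466 0.1625] closing deg 77.25 t 12.18 f [ 1.3 -0.5 -3. ] w 0.697 g 33.406137228012085
wrist box [(0.88, [0.4508, 0.2487, 0.1514]), (0.68, [0.5637, -0.079, -0.0014])]
wrist bay []
wrist box_left [(0.91, [0.3805, 0.3856, 0.0021]), (0.82, [0.6087, 0.3273, 0.0155]), (0.64, [0.5951, 0.4505, -0.0004]), (0.17, [0.4514, 0.248, 0.1507])]
wrist box_right []
```

View pics/w4.png

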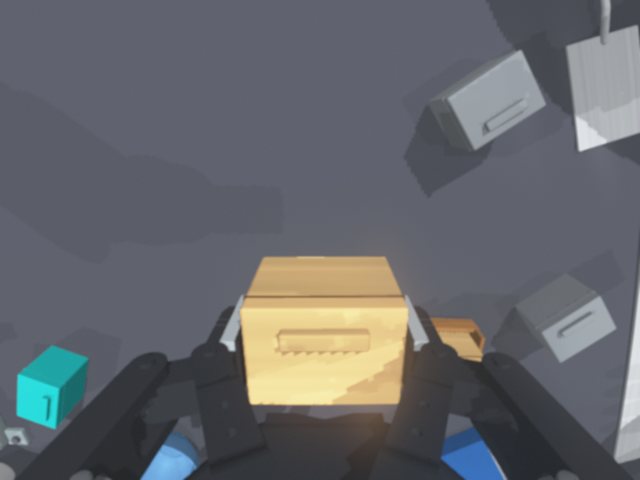

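The box is held level at (325,350), pull towards the robot, with free worktop underneath. The grey decoy at (487,100) is clear. I'll lower it.

```bash
python3 -m jog '{"offset":[[0,0,-0.015],[0,0,-0.025],[0,0,-0.03],[0,0,-0.03],[0,0,-0.02],[0,0,-0.012],[0,0,-0.007],[0,0,-0.003],[0,0,0],[0,0,0]],"yaw":[0,0,0,0,0,0,0,0,0,0],"jaw":[1,1,1,1,1,1,1,1,1,1]}'
```

```text
clock: 13.27
position: [0.4536, 0.2476, 0.0222]
ee_rot: [0.112, 0.994, 0.0, 0.0]
ft_force: [-0.4, -0.1, -1.8]
grip_width: 0.697
grasp_force: 33.3
```

```bash
python3 -m jog '{"offset":[[0,0,-0.004],[0,0,-0.003],[0,0,-0.002],[0,0,-0.001],[0,0,0],[0,0,0]],"yaw":[0,0,0,0,0,0],"jaw":[1,1,1,1,1,1]}'
```

```text
clock: 13.77
position: [0.4531, 0.2476, 0.0122]
ee_rot: [0.111, 0.994, 0.0, 0.0]
ft_force: [-4.2, -2.1, 9.0]
grip_width: 0.699
grasp_force: 34.7
```

```bash
python3 -m jog '{"offset":[[0,0,0],[0,0,0],[0,0,0],[0,0,0],[0,0,0],[0,0,0.01],[0,0,0.025],[0,0,0.03],[0,0,0.04],[0,0,0.04],[0,0,0],[0,0,0]],"yaw":[0,0,0,0,0,0,0,0,0,0,0,0],"jaw":[0,0,0,0,0,0,0,0,0,0,0,0]}'
python3 -m jog '{"offset":[[0,0,0],[0,0,0],[0,0,0],[0,0,0],[0,0,0],[0,0,0],[0,0,0],[0,0,0],[0,0,0],[0,0,0],[0,0,0],[0,0,0],[0,0,0],[0,0,0],[0,0,0]],"yaw":[-6.9,-6.9,-6.9,-6.9,-6.9,-6.9,-6.9,-6.9,-6.9,-6.9,-6.9,-6.9,-6.9,0,0],"jaw":[0,0,0,0,0,0,0,0,0,0,0,0,0,0,0]}'
cat >> h.py <<'E'
RACK=[(-.03,.03,-.106,.106,.022),(-.022,.022,-.099,-.039,.064),(-.022,.022,.039,.099,.064),(-.026,.026,-.0325,.0325,.014)]
BOX=[(-.022,.022,-.03,.03,.05),(-.0145,-.0075,-.016,.016,.055),(-.022,.022,-.03,.03,0)]
E
python3 - <<'E'
from h import *
o=manip.get_obs(); p=see(['box','box_pull','bay','box_left','box_right'])
o=manip.get_obs(); p=manip.camera('wrist')
img=cv2.cvtColor(p['frame'],cv2.COLOR_RGB2BGR)
rects(p,img,o,(.590,.258),-13,RACK); rects(p,img,o,(.453,.2476),-13,BOX); cv2.imwrite('pics/w5.png',img)
E
```

```text
clock: 14.77
position: [0.4543, 0.2482, 0.1596]
ee_rot: [0.111, 0.994, 0.002, 0.002]
ft_force: [-0.4, -0.0, -1.5]
grip_width: 0.998
grasp_force: 0.0
clock: 16.02
position: [0.4525, 0.2472, 0.1557]
ee_rot: [0.779, 0.628, -0.001, 0.0]
ft_force: [0.1, -0.0, -0.0]
grip_width: 1.001
grasp_force: 0.0
tcp [0.4525 0.2472 0.1557] closing deg -12.26 t 16.02 f [ 0.1 -0.  -0. ] w 1.001 g 0.0
wrist box [(0.59, [0.4521, 0.2491, 0.0009]), (0.58, [0.5636, -0.0831, 0.0024])]
wrist box_pull [(0.92, [0.4448, 0.2496, 0.0586]), (0.52, [0.4525, 0.2482, 0.0017])]
wrist bay []
wrist box_left [(0.93, [0.38, 0.3894, 0.0027]), (0.7, [0.6057, 0.3252, 0.016]), (0.39, [0.4424, 0.2492, 0.056])]
wrist box_right [(0.68, [0.5693, 0.1946, 0.0142])]
```

View pics/w5.png

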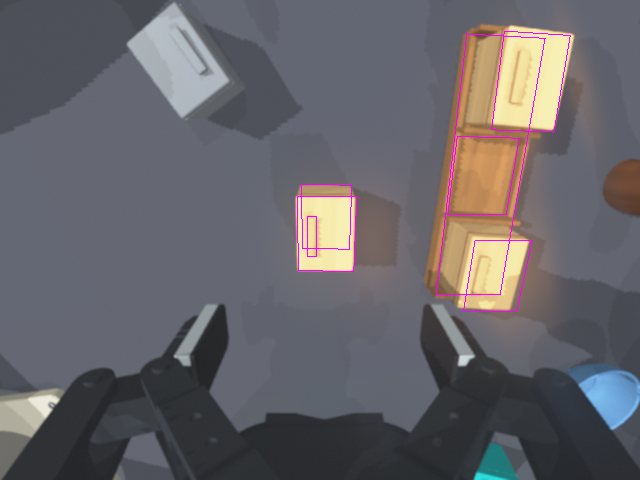

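The box stands upright at (325,230) and its overlay fits. The rack needs a closer measurement of position and yaw, so I'll take a wrist view centred on it.

```bash
python3 -m jog '{"offset":[[0.0235,-0.017,0.018],[0.0235,-0.017,0.018],[0.0235,-0.017,0.018],[0.0235,-0.017,0.018],[0.0235,-0.017,0.018],[0,0,0],[0,0,0],[0,0,0]],"yaw":[0,0,0,0,0,0,0,0],"jaw":[0,0,0,0,0,0,0,0]}'
python3 - <<'E'
from h import *
o=manip.get_obs(); p=see(['bay','rack','box_left','box_right'])
o=manip.get_obs(); p=manip.camera('wrist'); save(p,'raw6.png')
img=cv2.cvtColor(p['frame'],cv2.COLOR_RGB2BGR)
rects(p,img,o,(.589,.258),-14,RACK[:1]+RACK[3:])
c=proj(p,[[.589,.258,.03]],o)[0].astype(int); x0=max(c[0]-130,0);y0=max(c[1]-97,0); print(x0,y0)
cv2.imwrite('pics/w6.png',cv2.resize(img[y0:y0+195,x0:x0+260],None,fx=3,fy=3,interpolation=cv2.INTER_CUBIC))
import pickle; pickle.dump((o,{k:p[k] for k in p}),open('p6.pkl','wb'))
E
```

```text
clock: 17.03
position: [0.5701, 0.1628, 0.2457]
ee_rot: [0.78, 0.626, -0.0, -0.0]
ft_force: [-1.1, 0.2, -0.8]
grip_width: 0.998
grasp_force: 0.0
tcp [0.5701 0.1628 0.2457] closing deg -12.44 t 17.03 f [-1.1  0.2 -0.8] w 0.998 g 0.0
wrist bay [(0.96, [0.5931, 0.2609, 0.0151])]
wrist rack [(0.66, [0.5934, 0.2593, -0.0004])]
wrist box_left [(0.7, [0.3775, 0.3869, -0.0006]), (0.6, [0.6073, 0.3259, 0.0136]), (0.31, [0.4412, 0.2545, 0.0572])]
wrist box_right [(0.92, [0.5713, 0.1921, 0.0148]), (0.49, [0.5909, 0.2576, 0.0124])]
194 10
```

View pics/w6.png

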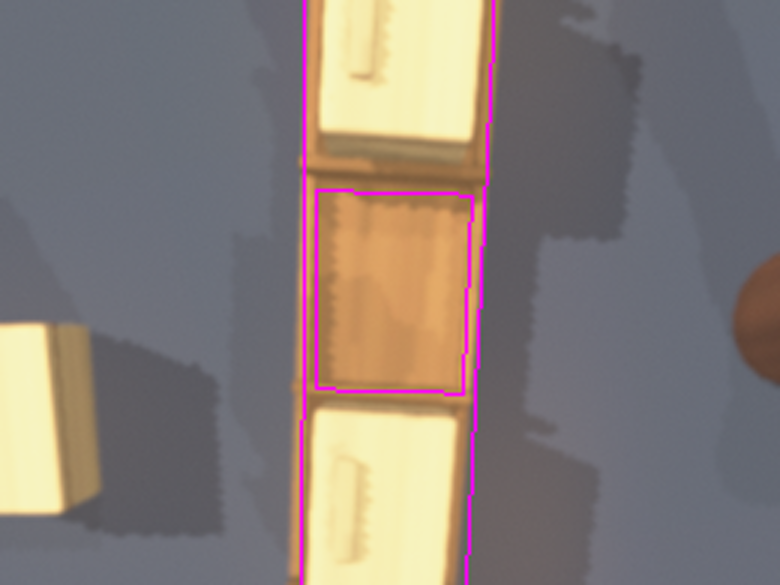

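```bash
cat > fit.py <<'E'
from h import *; import pickle
from scipy.optimize import minimize
o,p=pickle.load(open('p6.pkl','rb'))
g=cv2.GaussianBlur(p['frame'],(0,0),1.0).astype(float)
G=np.sqrt(sum(cv2.Sobel(g,cv2.CV_64F,a,1-a)**2 for a in (0,1))).max(2)
def seg(a,b): return np.linspace(a,b,80)
E=np.vstack([seg((-.03,-.09,.022),(-.03,.1,.022)),seg((.03,-.09,.024),(.03,.1,.024)),seg((-.026,-.0325,.038),(.026,-.0325,.038)),seg((-.026,.0325,.038),(.026,.0325,.038)),
 seg((-.026,-.0365,.038),(.026,-.0365,.038)),seg((-.026,.0365,.038),(.026,.0365,.038))])
def W(v): 
    c,s=np.cos(np.radians(v[2])),np.sin(np.radians(v[2])); return np.c_[v[0]+c*E[:,0]-s*E[:,1],v[1]+s*E[:,0]+c*E[:,1],E[:,2]]
def f(v):
    q=proj(p,W(v),o).astype(np.float32); return -cv2.remap(G,q[:,:1],q[:,1:],cv2.INTER_LINEAR).mean()
best=sorted((f((x,y,a)),x,y,a) for x in np.arange(.582,.598,.001) for y in np.arange(.250,.268,.001) for a in np.arange(-18,-11,.5))
print(np.round(best[:6],4)); r=minimize(f,best[0][1:],method='Nelder-Mead'); v=r.x; print(v,r.fun)
img=cv2.cvtColor(p['frame'],cv2.COLOR_RGB2BGR); big=cv2.resize(img[0:200,190:450],None,fx=3,fy=3,interpolation=cv2.INTER_CUBIC)
for a in proj(p,W(v),o): cv2.circle(big,tuple(int(t) for t in ((a-[190,0])*3+1)),0,(255,0,255),2)
cv2.imwrite('pics/w7.png',big)
E
python3 fit.py
```

```text
[[-128.4393    0.587     0.257   -16.    ]
 [-126.5922    0.586     0.253   -16.    ]
 [-126.1247    0.587     0.257   -15.5   ]
 [-125.4523    0.587     0.257   -16.5   ]
 [-124.627     0.588     0.257   -15.5   ]
 [-124.5131    0.588     0.257   -16.    ]]
[  0.58737482   0.25720589 -15.89161955] -130.84213199309332
```

View pics/w7.png

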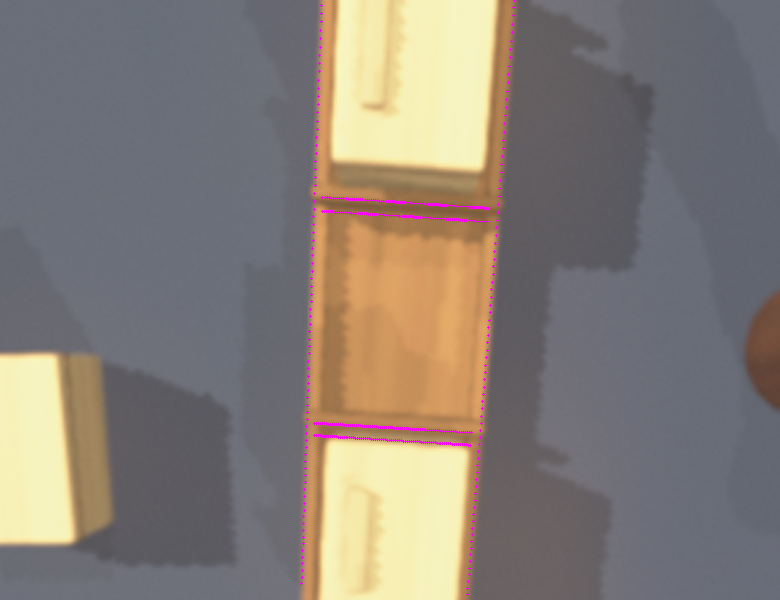

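```bash
cat > fit2.py <<'E'
from fit import *
hsv=cv2.cvtColor(p['frame'],cv2.COLOR_RGB2GRAY).astype(np.float32)
a=np.radians(-15.9); c,s=np.cos(a),np.sin(a)
for yc in (-1,1):
    ys=np.arange(yc*.0345-.010,yc*.0345+.0101,.001); out=[]
    for y in ys:
        q=proj(p,[[.5874+c*x-s*y,.2572+s*x+c*y,.038] for x in np.linspace(-.012,.018,31)],o).astype(np.float32)
        out.append(cv2.remap(hsv,q[:,:1],q[:,1:],cv2.INTER_LINEAR).mean())
    print([(int(round(y*1000)),int(t)) for y,t in zip(ys,out)])
B=np.vstack([seg((-.022,-.03,.05),(-.022,.03,.05)),seg((.022,-.03,.05),(.022,.03,.05)),seg((-.022,-.03,.05),(.022,-.03,.05)),seg((-.022,.03,.05),(.022,.03,.05))])
E[:]=0
import fit; fit.E=B
bb=sorted((f((x,y,t)),x,y,t) for x in np.arange(.445,.462,.001) for y in np.arange(.240,.256,.001) for t in np.arange(-16,-9,.5))[0]
print('box',bb, minimize(f,bb[1:],method='Nelder-Mead').x)
E
python3 fit2.py
```

```text
[[-128.4393    0.587     0.257   -16.    ]
 [-126.5922    0.586     0.253   -16.    ]
 [-126.1247    0.587     0.257   -15.5   ]
 [-125.4523    0.587     0.257   -16.5   ]
 [-124.627     0.588     0.257   -15.5   ]
 [-124.5131    0.588     0.257   -16.    ]]
[  0.58737482   0.25720589 -15.89161955] -130.84213199309332
[(-45, 236), (-44, 236), (-42, 236), (-42, 236), (-40, 235), (-40, 234), (-38, 227), (-38, 202), (-36, 166), (-36, 149), (-34, 136), (-33, 125), (-32, 129), (-31, 141), (-30, 146), (-29, 141), (-28, 137), (-27, 144), (-26, 155), (-25, 159), (-24, 160)]
[(24, 162), (26, 159), (27, 151), (28, 138), (29, 130), (30, 128), (31, 127), (32, 127), (33, 122), (34, 113), (35, 103), (36, 103), (37, 113), (38, 122), (39, 124), (40, 121), (41, 119), (42, 124), (43, 133), (44, 140), (45, 137)]
box (np.float64(-290.469281699017), np.float64(0.452), np.float64(0.248), np.float64(-12.5)) [  0.45198726   0.24778507 -12.54862974]
```

Dividers show at ±34.5 mm about a centre 4.2 mm further along rack +y. That puts the rack at about (0.5885, 0.2612) with yaw -15.9°, which agrees with the network's bay point. The table box fits at (0.452, 0.248), yaw -12.5°, which agrees with the gripper. Now I'll regrasp by front and back.

```bash
python3 -m jog '{"offset":[[-0.0235,0.017,-0.016],[-0.0235,0.017,-0.016],[-0.0235,0.017,-0.016],[-0.0235,0.017,-0.016],[-0.0235,0.017,-0.016],[0,0,0],[0,0,0],[0,0,0]],"yaw":[0,0,0,0,0,0,0,0],"jaw":[0,0,0,0,0,0,0,0]}' 30
```

```text
clock: 18.0
position: [0.4534, 0.2473, 0.1668]
ee_rot: [0.78, 0.626, 0.0, 0.0]
ft_force: [-0.4, 0.3, -0.2]
grip_width: 0.999
grasp_force: 0.0
```

```bash
python3 -m jog '{"offset":[[-0.0007,0.0004,-0.03],[0,0,-0.04],[0,0,-0.04],[0,0,-0.025],[0,0,-0.015],[0,0,-0.002],[0,0,0],[0,0,0],[0,0,0],[0,0,0],[0,0,0],[0,0,0],[0,0,0],[0,0,0]],"yaw":[0,0,0,0,0,0,0,0,0,0,0,0,0,0],"jaw":[0,0,0,0,0,0,0,0,1,1,1,1,1,1]}' 30
```

```text
clock: 19.17
position: [0.453, 0.2482, 0.0153]
ee_rot: [0.78, 0.626, 0.001, 0.0]
ft_force: [-0.7, -1.2, 6.5]
grip_width: 0.515
grasp_force: 31.5
```

```bash
python3 -m jog '{"offset":[[0,0,0.005],[0,0,0.015],[0,0,0.025],[0,0,0.03],[0,0,0.03],[0.01,0.001,0],[0.019,0.0018,0],[0.0255,0.0025,0],[0.0255,0.0025,0],[0.0255,0.0025,0],[0.0195,0.0018,0],[0.0105,0.001,0],[0,0,0],[0,0,0],[0,0,0]],"yaw":[0,0,0,0,0,-0.7,-0.7,-0.7,-0.7,-0.6,0,0,0,0,0],"jaw":[1,1,1,1,1,1,1,1,1,1,1,1,1,1,1]}'
python3 - <<'E'
from h import *
p=see(['box'],('wrist',))
for k in range(2):
    o=manip.get_obs(); print(np.round(o['position'],4))
p=manip.camera('wrist'); img=cv2.cvtColor(p['frame'],cv2.COLOR_RGB2BGR)
rects(p,img,o,(.5885,.2612),-15.9,RACK[:1]+RACK[3:]); cv2.imwrite('pics/w8.png',img)
E
```

```text
clock: 20.42
position: [0.5868, 0.2609, 0.1188]
ee_rot: [0.798, 0.603, -0.001, -0.0]
ft_force: [-0.5, 0.4, -2.3]
grip_width: 0.508
grasp_force: 31.4
tcp [0.5868 0.2609 0.1188] closing deg -15.87 t 20.42 f [-0.5  0.4 -2.3] w 0.508 g 31.389330625534058
wrist box [(0.64, [0.5863, 0.2629, 0.1007])]
[0.5869 0.2611 0.1193]
[0.5869 0.2611 0.1193]
```

View pics/w8.png

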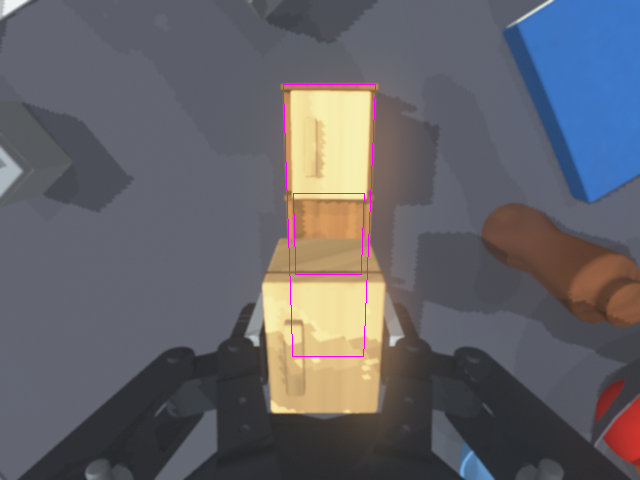

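The rack overlay fits, with its far edge at row 85 and the yaw aligned. The held box is over the middle bay, so I'll lower it gently.

```bash
python3 -m jog '{"offset":[[0.0012,0,-0.02],[0,0,-0.02],[0,0,-0.015],[0,0,-0.008],[0,0,-0.005],[0,0,-0.003],[0,0,-0.003],[0,0,0],[0,0,0],[0,0,0]],"yaw":[0,0,0,0,0,0,0,0,0,0],"jaw":[1,1,1,1,1,1,1,1,1,1]}'
```

```text
clock: 21.4
position: [0.5894, 0.2611, 0.0461]
ee_rot: [0.798, 0.603, 0.001, 0.0]
ft_force: [0.1, -0.4, -2.8]
grip_width: 0.514
grasp_force: 31.4
```

```bash
python3 -m jog '{"offset":[[0,0,-0.003],[0,0,-0.003],[0,0,-0.003],[0,0,-0.003],[0,0,-0.002],[0,0,0],[0,0,0],[0,0,0]],"yaw":[0,0,0,0,0,0,0,0],"jaw":[1,1,1,1,1,1,1,1]}'
```

```text
clock: 22.07
position: [0.5891, 0.261, 0.0314]
ee_rot: [0.798, 0.603, 0.0, 0.0]
ft_force: [-0.3, 0.8, -1.2]
grip_width: 0.513
grasp_force: 31.4
```

```bash
python3 -m jog '{"offset":[[0,0,-0.001],[0,0,-0.001],[0,0,-0.001],[0,0,0],[0,0,0],[0,0,0]],"yaw":[0,0,0,0,0,0],"jaw":[1,1,1,1,1,1]}'
```

```text
clock: 22.57
position: [0.5892, 0.261, 0.0294]
ee_rot: [0.798, 0.603, 0.0, -0.0]
ft_force: [-4.5, -2.8, 7.5]
grip_width: 0.514
grasp_force: 32.6
```

```bash
python3 -m jog '{"offset":[[0,0,0],[0,0,0],[0,0,0],[0,0,0],[0,0,0],[0,0,0.005],[0,0,0.02],[0,0,0.03],[0,0,0.04],[0,0,0.04],[0,-0.03,0.03],[0,-0.03,0.02],[0,-0.03,0],[0,0,0],[0,0,0]],"yaw":[0,0,0,0,0,0,0,0,0,0,0,0,0,0,0],"jaw":[0.3,0.2,0.1,0,0,0,0,0,0,0,0,0,0,0,0]}'
python3 - <<'E'
from h import *
p=see(['box','box_left','box_right','bay'])
p=manip.camera('wrist'); save(p,'w9.png')
E
```

```text
clock: 23.82
position: [0.5895, 0.1692, 0.2138]
ee_rot: [0.799, 0.601, 0.001, 0.0]
ft_force: [0.2, 1.0, 0.5]
grip_width: 1.006
grasp_force: 0.0
tcp [0.5895 0.1692 0.2138] closing deg -16.1 t 23.82 f [0.2 1.  0.5] w 1.006 g 0.0
wrist box [(0.98, [0.559, -0.0833, -0.0019]), (0.89, [0.5899, 0.2624, 0.0162]), (0.53, [0.5704, 0.1923, 0.0145])]
wrist box_left [(0.9, [0.379, 0.3892, 0.0004]), (0.7, [0.6075, 0.3256, 0.0169])]
wrist box_right [(0.78, [0.5683, 0.1922, 0.0134])]
wrist bay [(0.7, [0.5881, 0.263, 0.0117])]
```

View pics/w9.png

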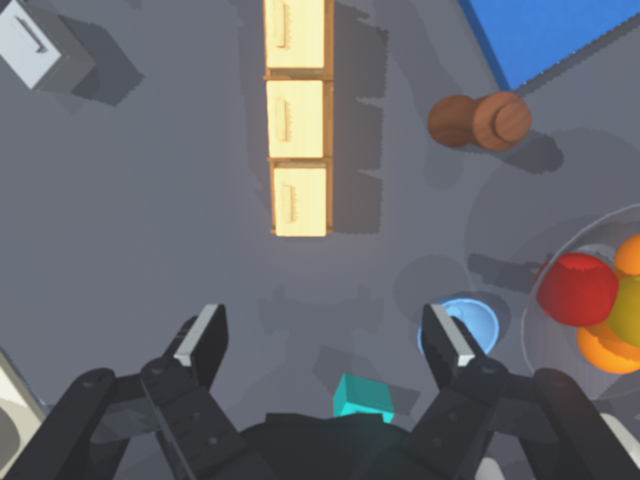

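The box sits level in the middle bay at (297,120), pull towards the robot. Both neighbours are in place at (297,35) and (300,200), and the mill and bowl are still standing.

```bash
python3 -c "
from workcell import manip
print(manip.hand_in())"
```

```text
the job is handed in; nothing more can be done
None
```

The mended box sits on the floor of the rack's middle bay, front towards the robot, after I opened the vise jaw about 47 mm, lifted the box by its ends, stood it on the worktop and regrasped it front and back; the job is handed in at about 24 s, with both neighbours still in their bays, the mill and bowl standing, and the glue and mug not looked at again after the lift.

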